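# Put the doming set back in its caddy

## Robot

A 7-joint arm with a two-finger parallel gripper is mounted at the origin on the work surface. World frame = base frame: x ahead of the robot, y to its left, z up, the work surface at z = 0. Lengths are in m, angles in rad, forces in N, time in s.
With the tool pointing down it reaches from about 0.425 to 0.825 m from the base axis. Payload 3.6 kg.
Tool frame: the origin (TCP) lies at the very end of the fingers, on their centre line; the grasp point (between the pads) lies 19 mm behind it; z points along the fingers, y is the line along which they close (so a half turn about z gives the same grasp; the last joint's range is limited). The gripper opens to 85 mm and grips with 20 to 120 N. Pads are 22 mm wide; open, the fingers measure 114 mm over their backs; the gripper's body (76 mm by 85 mm) begins 54 mm behind the grasp point. The pads swing forward as they close: fully open they stand 13 mm farther back than shut.
Start: joints at [-1.171, 0.615, -0.013, 1.423, 0.008, 1.103, -0.04], TCP at [0.269, 0.592, 0.231] pointing down, gripper open.
Joint ranges: [-3.12, 3.12], [-0.3, 2.06], [-1.34, 1.32], [0.26, 2.42], [-1.36, 4.5], [0.01, 1.98], [-2.84, 2.84]. Speed limits (rad/s): [2.79, 2.79, 3.14, 3.14, 3.14, 3.14, 3.14].

## Interface

Orientations are given as a rotation vector (axis times angle).
In Python, from workcell import robot gives the robot as it stands. The module is installed in compiled form; this text tells all that it offers. Calls block until the motion is done:
- robot.goto(position, orientation): joint-space move of the TCP to a pose.
- robot.servo_line(position, frame=None, velocity=0.15, f_stop=None): straight line of the TCP; frame=None keeps the orientation; velocity is the mean speed in m/s. With f_stop (N) it stops when the force on the tool has changed by that much, and returns True; else False.
- robot.movej(angles): joint-space move.
- robot.grip(opening, grip_force=None): opening from 0.0 (shut) to 1.0 (fully open); grip_force is the grip in N (None keeps the last); returns when the fingers have stopped.
- robot.sleep(seconds).
- robot.ik(position, orientation): joint angles nearest the present ones, or None.
- robot.observe(): the state.
- robot.read_camera(name): name is "scene" or "top"; returns the picture (480x640x3 uint8, blue, green, red); there is no depth.
- robot.camera_params(name): a dict with "fx", "fy", "cx", "cy" (pixels), "rvec" (rotation vector, rad) and "tvec" (3), from world to camera coordinates, as OpenCV has them. Camera axes: x right, y down, z forward; pixel columns grow to the right and rows downward; lengths in m; the calibration is good to about 2 mm. A picture is of the moment at which its call begins. camera_params takes no time and is no camera call.
A pose or a line that the arm cannot do raises robot.PlanningError and nothing moves.
- robot.hand_in(): hands the job in; it is judged then, once.
The state is a dict: "time_s": time; "qpos": joint angles; "qd": joint speeds; "effort": joint torques, N m; "tcp_pos": TCP position; "tcp_rot": TCP orientation; "force": force on the tool from outside, world axes, zero at the start; "ft_torque": the same for the moment, N m; "gripper_width": opening from 0.0 (shut) to 1.0 (fully open); "gripper_force": force on a finger pad.
Only numpy, scipy, OpenCV 4.12 (cv2) and the standard library are available. Lean on these libraries where they do the work, as an engineer would, in place of code of your own. Each camera call takes 0.05 s, during which the arm holds its last target. There are 200 camera calls.

## Task

Put the doming set away in its wooden caddy: the dimpled steel block in the square pocket and the three round-nosed punches upright in the round pockets, the thickest in the widest, the middle one in the middle-sized and the thinnest in the narrowest, each standing flat on its pocket's floor. Leave the plain block without dimples and the square stake standing where they are on the cork mat.

Things in the scene. Friction and masses are not known exactly. Their poses are not given: they have to be found in the camera images.
- punch_thick: Loose bright-steel punch standing upright on the cork mat (3 mm thick): a round column with a rounded nose on top, 50 mm in diameter, 58 mm high, straight-sided up to 40 mm, about 0.45 kg. Origin: centre of its foot, z up. Neighbours stand at least 85 mm away, centre to centre; only flat scraps up to 6 mm high lie between.
- punch_middle: Loose bright-steel punch standing upright on the cork mat (3 mm thick): a round column with a rounded nose on top, 34 mm in diameter, 57 mm high, straight-sided up to 41 mm, about 0.26 kg. Origin: centre of its foot, z up. Neighbours stand at least 85 mm away, centre to centre; only flat scraps up to 6 mm high lie between.
- punch_thin: Loose bright-steel punch standing upright on the cork mat (3 mm thick): a round column with a rounded nose on top, 20 mm in diameter, 54 mm high, straight-sided up to 44 mm, about 0.1 kg. Origin: centre of its foot, z up. Neighbours stand at least 85 mm away, centre to centre; only flat scraps up to 6 mm high lie between.
- doming_block: Loose bright-steel doming block on the cork mat (3 mm thick), 52 x 52 mm and 48 mm high, with four round dimples of different sizes (13 to 20 mm across, 9 mm deep) in its top face, about 0.55 kg. Origin: centre of its underside, z up, x and y square to its side faces.
- plain_block: Look-alike that stays: loose bright-steel bench block on the cork mat, 52 x 52 mm and 48 mm high, with a plain flat top without dimples. Origin: centre of its underside, z up, x and y square to its sides.
- square_stake: Look-alike that stays: loose bright-steel stake standing on the cork mat, square in section, 34 x 34 mm, 57 mm high, with a flat top. Origin: centre of its underside, z up, x and y square to its sides.
- pocket_wide: Fixed light-wood block 80 x 80 x 12 mm, one of four set two by two, 92 mm apart, in a flat dark caddy (204 mm square, rim 15 mm high). Origin: centre of its underside, 6 mm above the bench; z up, x and y along its edges. In its middle is the widest round pocket, 66 mm in diameter, 8 mm deep (floor 4 mm above the origin), for the thick punch.
- pocket_middle: Fixed light-wood block 80 x 80 x 12 mm, one of four set two by two, 92 mm apart, in a flat dark caddy (204 mm square, rim 15 mm high). Origin: centre of its underside, 6 mm above the bench; z up, x and y along its edges. In its middle is the middle round pocket, 48 mm in diameter, 8 mm deep (floor 4 mm above the origin), for the middle punch.
- pocket_narrow: Fixed light-wood block 80 x 80 x 12 mm, one of four set two by two, 92 mm apart, in a flat dark caddy (204 mm square, rim 15 mm high). Origin: centre of its underside, 6 mm above the bench; z up, x and y along its edges. In its middle is the narrowest round pocket, 33 mm in diameter, 8 mm deep (floor 4 mm above the origin), for the thin punch.
- pocket_square: Fixed light-wood block 80 x 80 x 12 mm, one of four set two by two, 92 mm apart, in a flat dark caddy (204 mm square, rim 15 mm high). Origin: centre of its underside, 6 mm above the bench; z up, x and y along its edges. In its middle is a square pocket, 66 x 66 mm, sides parallel to x and y, 8 mm deep (floor 4 mm above the origin), for the doming block: turn it parallel.
There are look-alikes about, which are no part of the job. Leave any yellow look-alike of the square_stake alone.

How it is judged:
By the outcome, as a careful person would: the job done as asked, in the order asked, and still so for the second after the job is handed in, with the robot touching nothing.
It also fails if it takes over 112 s, if anything falls off the work surface, if the arm or the gripper's body presses on something with over 40 N, if the wrist force passes 120 N, or if a joint passes its speed limit or range.

## Working session

There is one attempt and no reset: what is moved stays moved. The work goes in short steps, each a Python script; the robot and the scene stay as the last script left them, time stands still between calls to the robot, and variables do not carry over. Pictures are saved under pics/ and viewed, at most 14 in all, crops included, and the job is handed in when it is done.

```bash
mkdir -p pics; python3 - <<'E'
from workcell import robot
import cv2,numpy as np
for n in("scene","top"):
    cv2.imwrite(f"pics/{n}0.png",robot.read_camera(n)); p=robot.camera_params(n)
    R=cv2.Rodrigues(np.array(p["rvec"],float))[0]; print(n,p,"centre",-R.T@np.array(p["tvec"]))
o=robot.observe();print(o["time_s"],o["tcp_pos"],o["tcp_rot"],o["gripper_width"])
E
```

```text
scene {'fx': 578.3358842196453, 'fy': 578.3358842196453, 'cx': 316.4126414515769, 'cy': 243.73357506633383, 'rvec': array([ 2.00444024,  0.93348256, -0.46955469]), 'tvec': array([-0.38370692, -0.20728929,  1.3591651 ])} centre [ 1.18319307 -0.52165863  0.6045296 ]
top {'fx': 505.4375725748007, 'fy': 505.4375725748007, 'cx': 326.8604432763071, 'cy': 235.348228308951, 'rvec': array([ 2.15748588, -2.13254787,  0.15354004]), 'tvec': array([-0.00695012,  0.59796255,  0.87622791])} centre [ 0.465013   -0.00280651  0.95348723]
0.1 [0.26877165 0.59108073 0.23024787] [-0.66507407 -3.06992167  0.0035702 ] 0.9980908892225394
```

View pics/scene0.png

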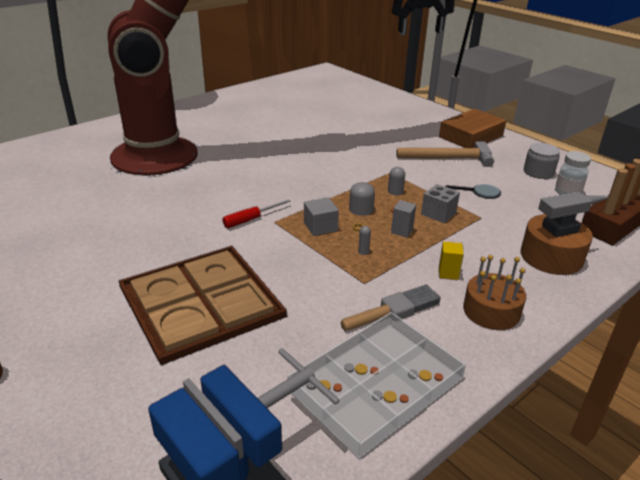

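View pics/top0.png

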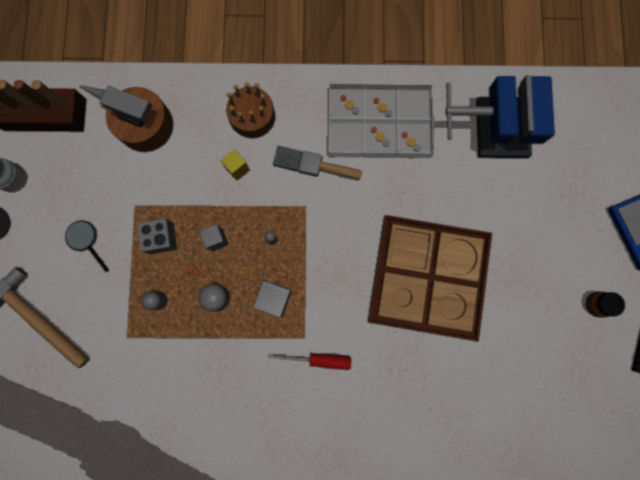

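The scene view shows the mat at (280-480, 170-275) with, left to right, the plain block (321,216), thick punch (362,198), thin (365,240), middle (397,180), stake (403,218) and dimpled block (440,203). The caddy is at about (200,300). In the top view the mat is at (130-305, 205-338) and the caddy at about (430,278): square pocket (409,248), wide (459,257), narrow (402,297), middle (452,306). I'll crop in for precise pixels.

```bash
python3 - <<'E'
import cv2,numpy as np
def crop(src,x0,x1,y0,y1,s,out):
    im=cv2.imread(src)[y0:y1,x0:x1]; im=cv2.resize(im,None,fx=s,fy=s,interpolation=cv2.INTER_CUBIC)
    im=cv2.convertScaleAbs(im,alpha=1.5)
    for x in range((x0+9)//10*10,x1,10):
        cv2.line(im,((x-x0)*s,0),((x-x0)*s,4 if x%50 else 12),(0,255,255),1)
        if x%20==0: cv2.putText(im,str(x),((x-x0)*s-10,24),0,.4,(0,255,255),1)
    for y in range((y0+9)//10*10,y1,10):
        cv2.line(im,(0,(y-y0)*s),(4 if y%50 else 12,(y-y0)*s),(0,255,255),1)
        if y%20==0: cv2.putText(im,str(y),(12,(y-y0)*s+4),0,.4,(0,255,255),1)
    cv2.imwrite(out,im)
crop("pics/top0.png",125,311,200,345,4,"pics/c_topmat.png")
crop("pics/top0.png",362,498,208,346,4,"pics/c_topcad.png")
crop("pics/scene0.png",275,485,160,280,3,"pics/c_scmat.png")
crop("pics/scene0.png",115,290,240,360,4,"pics/c_sccad.png")
E
```

```text
(no output)
```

View pics/c_topmat.png

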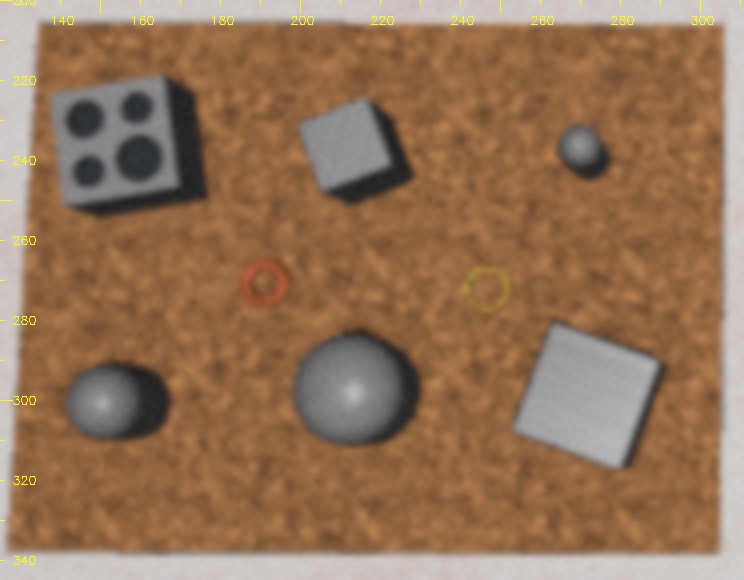

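View pics/c_topcad.png

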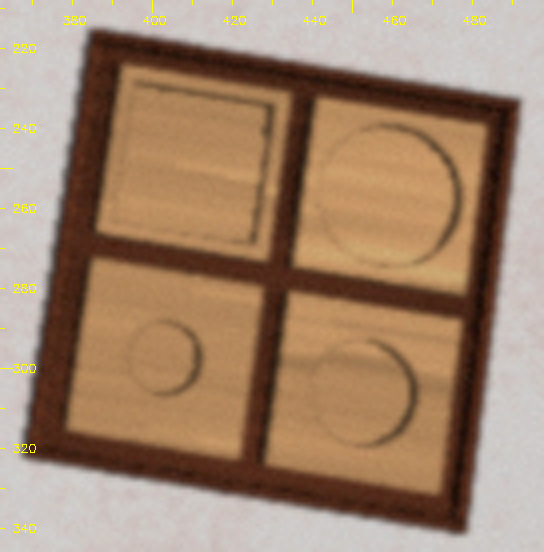

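View pics/c_scmat.png

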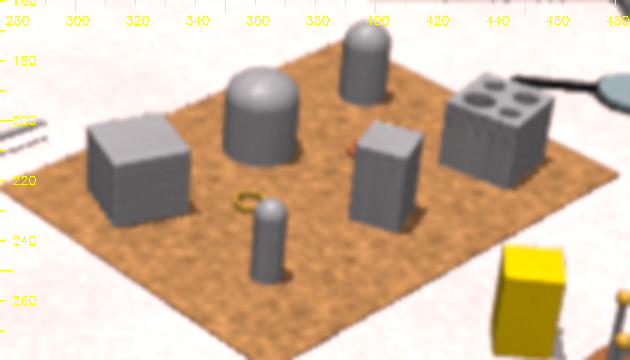

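View pics/c_sccad.png

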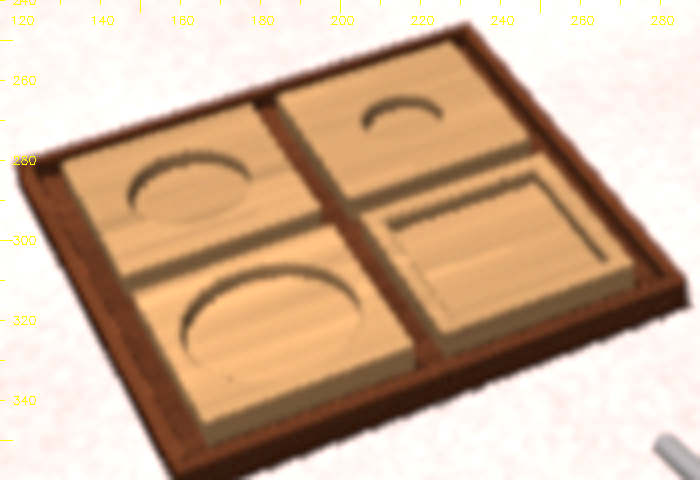

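The crops show dimpled block top centre near (154,235), plain (272,299), stake (211.5,236), and thin, middle and thick punches near (270,236), (150,300) and (212,297). The caddy blocks' corners are sharp in both views. I'll fit poses, including heights, to picked points in both views.

```bash
cat > fit.py <<'E'
from workcell import robot
import cv2,numpy as np
from scipy.optimize import least_squares
P={n:robot.camera_params(n) for n in("scene","top")}
def proj(n,p):
    c=P[n];K=np.array([[c["fx"],0,c["cx"]],[0,c["fy"],c["cy"]],[0,0,1.]])
    return cv2.projectPoints(np.atleast_2d(p).astype(float),c["rvec"],c["tvec"],K,None)[0][:,0]
def px(a,x0,y0,s): return np.array(a,float)/s+[x0,y0]-.5+.5/s
S=np.array([[1,1],[1,-1],[-1,-1],[-1,1]])   # TL,TR,BR,BL in the top image (up=+x, left=+y)
def sq(x,y,yaw,z,w,off=(0,0)):
    c,s=np.cos(yaw),np.sin(yaw);q=S*w/2+off
    return np.c_[q@np.array([[c,s],[-s,c]])+[x,y],np.full(4,z)]
def match(m,o): # order scene points by nearest cyclic shift
    return min((np.roll(o,k,0) for k in range(4)),key=lambda r:np.abs(m-r).sum())
def fitsq(top,sc,w,x0):
    def f(p):
        r=[]
        for (off,t,s) in zip(OFF,top,sc):
            m=sq(*p,w,off); r+=[proj("top",m)-t]
            a=proj("scene",m); r+=[a-match(a,s)]
        return np.concatenate(r).ravel()
    r=least_squares(f,x0,loss="soft_l1");return r.x,f(r.x)
T=lambda a:px(a,125,200,4); C=lambda a:px(a,275,160,3)
OFF=[(0,0)]
for n,w,t,s,x0 in [("doming",.052,[(52,95),(163,75),(180,188),(65,206)],[(489,74),(553,97),(511,127),(448,95)],(.46,.3,.15,.05)),
 ("stake",.034,[(300,127),(368,98),(392,163),(322,191)],[(383,122),(422,139),(413,160),(359,150)],(.46,.2,.4,.06)),
 ("plain",.052,[(555,322),(664,362),(624,469),(515,429)],[(87,128),(163,115),(190,150),(107,162)],(.35,.1,-.35,.05))]:
    p,r=fitsq([T(t)],[C(s)],w,x0); print(n,p.round(4),"rms px",r.std().round(2),np.abs(r).max().round(2))
d=.046
OFF=[(d,d),(d,-d),(-d,-d),(-d,d)]
T2=lambda a:px(a,362,208,4); C2=lambda a:px(a,115,240,4)
top=[T2(a) for a in([(121,64),(293,92),(270,262),(94,234)],[(314,97),(489,125),(467,297),(290,268)],[(287,290),(463,320),(440,494),(262,466)],[(91,257),(265,288),(242,460),(65,430)])]
sc=[C2(a) for a in([(362,210),(541,152),(634,265),(443,335)],[(134,292),(335,225),(413,345),(205,425)],[(62,163),(256,103),(322,208),(124,277)],[(276,97),(455,40),(533,144),(349,209)])]
p,r=fitsq(top,sc,.08,(.4,-.17,-.15,.018)); print("caddy",p.round(4),r.std().round(2),np.abs(r).max().round(2))
for n,o in zip(("square","wide","middle","narrow"),OFF): print(n,sq(*p,0,o)[0].round(4))
a=np.linspace(0,2*np.pi,48)
for n,D,H,h,tt,ss,x0 in [("thick",.05,.058,.040,(293,334,446),(223,67,298,165),(.35,.2)),("middle",.034,.057,.041,(65,364,439),(341,20,390,105),(.35,.3)),("thin",.02,.054,.044,(559,124,168),(250,197,287,284),(.46,.1))]:
    def model(x,y,z):
        pts=[]
        R=D/2;k=H-h;c=[(R,0),(R,h)]+[(R*np.cos(b),h+k*np.sin(b)) for b in np.linspace(0,np.pi/2,8)]
        return np.concatenate([np.c_[x+q*np.cos(a),y+q*np.sin(a),np.full(48,z+v)] for q,v in c])
    t=np.r_[T([(tt[0],tt[1])])[0],T([(0,tt[2])])[0][1]]; s=np.r_[C([ss[:2]])[0],C([ss[2:]])[0]]
    def f(p):
        m=model(*p);u=proj("top",m);v=proj("scene",m)
        return np.r_[u.min(0)-t[:2],u[:,1].max()-t[2],v.min(0)-s[:2],v.max(0)-s[2:]]
    r=least_squares(f,[*x0,.003]);print(n,r.x.round(4),f(r.x).round(1))
E
python3 fit.py
```

```text
doming [0.5949 0.3141 0.165  0.0506] rms px 0.92 2.19
stake [0.5941 0.2091 0.4076 0.056 ] rms px 1.23 3.96
plain [ 0.4834  0.0969 -0.3529  0.0498] rms px 0.93 2.17
caddy [ 0.5274 -0.1918 -0.16    0.0183] 0.67 2.46
square [ 0.5802 -0.1537  0.0183]
wide [ 0.5655 -0.2446  0.0183]
middle [ 0.4747 -0.2299  0.0183]
narrow [ 0.4894 -0.1391  0.0183]
thick [0.4848 0.206  0.0028] [-1.1 -0.5 -0.4 -1.4 -0.4 -0.2  0.8]
middle [0.4785 0.315  0.0026] [-1.1 -0.7 -0.3 -1.7 -0.1  0.   0.5]
thin [0.5977 0.1039 0.0051] [-0.5 -1.7  1.4 -0.5 -0.1 -0.1  0.2]
```

The fitted heights agree with the text: blocks 51 mm, stake 56 mm against 60 mm (coarse), caddy tops 18 mm, punch feet about 3 mm. Positions are within reach and spaced as stated, so I start with the doming block.

```bash
cat > job.py <<'E'
from workcell import robot
import numpy as np
from scipy.spatial.transform import Rotation as Rn
YAW=-.16; MAT=.003; FLOOR=.010
def rot(phi):
    y=np.array([np.cos(phi),np.sin(phi),0]);z=np.array([0,0,-1.])
    return Rn.from_matrix(np.c_[np.cross(y,z),y,z]).as_rotvec()
def best(pos,phi):   # half turn gives the same grasp: take the reachable one nearest mid-range of joint 7
    c=[(abs(q[6]),k) for k in(0,1) for q in[robot.ik(pos,rot(phi+k*np.pi))] if q is not None]
    return min(c)[1]*np.pi
def pickplace(src,dst,phi0,phi1,width,h,hi=.15):
    open_=min(1,(width+.024)/.085)
    up=[*src,hi]; k=best(up,phi0)
    robot.goto(up,rot(phi0+k)); robot.grip(open_,60)
    hit=robot.servo_line([*src,MAT+h],velocity=.12,f_stop=15)
    robot.grip(0.,60); o=robot.observe()
    print("grasp hit",hit,"width mm",round(o["gripper_width"]*85,1),"F",round(o["gripper_force"],1),"z",o["tcp_pos"][2].round(4))
    if hit or abs(o["gripper_width"]*.085-width)>.006: print("STOP: bad grasp"); return
    robot.servo_line(up,velocity=.12)
    robot.goto([*dst,hi],rot(phi1+k)); print("held mm",round(robot.observe()["gripper_width"]*85,1),"j7",round(robot.observe()["qpos"][6],2))
    robot.servo_line([*dst,FLOOR+h+.008],velocity=.12)
    c=robot.servo_line([*dst,FLOOR+h-.002],velocity=.02,f_stop=8)
    o=robot.observe(); print("contact",c,"foot z",(o["tcp_pos"][2]-h).round(4),"err xy",(o["tcp_pos"][:2]-dst).round(4),"F",o["force"].round(1))
    robot.grip(min(1,(width+.016)/.085)); robot.servo_line([*dst,hi],velocity=.12)
    print("t",robot.observe()["time_s"])
E
python3 - <<'E'
from job import *; import cv2
pickplace([.5949,.3141],[.5802,-.1537],.165,YAW,.052,.009)
cv2.imwrite("pics/top1.png",robot.read_camera("top"));cv2.imwrite("pics/scene1.png",robot.read_camera("scene"))
E
```

```text
grasp hit False width mm 51.4 F 64.8 z 0.0131
held mm 51.3 j7 0.26
contact True foot z 0.0111 err xy [ 0.0003 -0.0001] F [-1.1  0.   6. ]
t 9.7583
```

View pics/scene1.png

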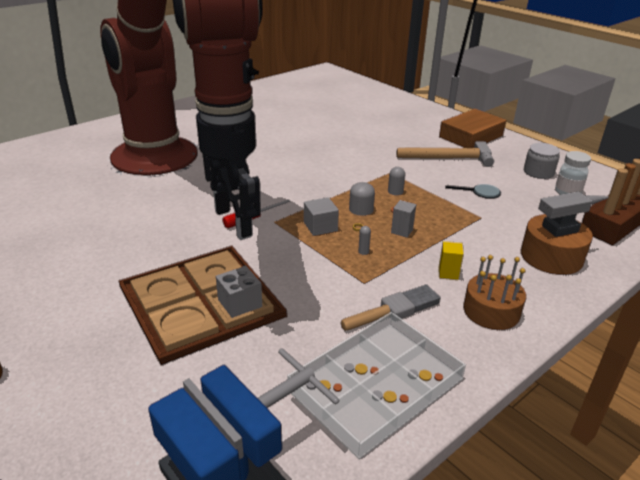

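The dimpled block sits parallel in the square pocket at (239,291), and nothing else has moved. Next are the punches, thick, middle and thin, stopping on any bad grasp.

```bash
python3 - <<'E'
from job import *; import cv2
pickplace([.4848,.2060],[.5655,-.2446],YAW,YAW,.050,.009)
pickplace([.4785,.3150],[.4747,-.2299],YAW,YAW,.034,.011)
pickplace([.5977,.1039],[.4894,-.1391],YAW,YAW,.020,.012)
robot.goto([.45,.15,.25],rot(YAW+best([.45,.15,.25],YAW)))
a=robot.read_camera("top");b=robot.read_camera("scene")
cv2.imwrite("pics/end.png",np.vstack([cv2.resize(a[200:350,350:510],None,fx=2,fy=2),cv2.resize(b[230:370,110:270],None,fx=2,fy=2)]))
cv2.imwrite("pics/endscene.png",b)
E
```

```text
grasp hit False width mm 48.2 F 63.4 z 0.0129
held mm 48.2 j7 0.42
contact True foot z 0.011 err xy [ 0.0003 -0.0001] F [0.1 0.1 5.2]
t 19.2667
grasp hit False width mm 31.5 F 60.2 z 0.015
held mm 31.6 j7 0.52
contact True foot z 0.011 err xy [ 0.0003 -0.0001] F [-0.5  0.9  5.5]
t 29.5583
grasp hit False width mm 18.0 F 59.0 z 0.0159
held mm 17.7 j7 0.36
contact True foot z 0.0108 err xy [ 0.0003 -0.    ] F [-0.4  0.6  4.9]
t 38.1667
```

View pics/end.png

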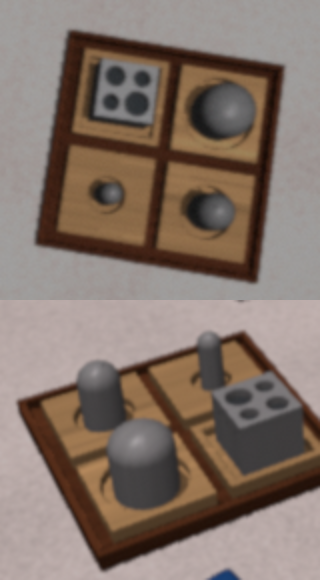

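View pics/endscene.png

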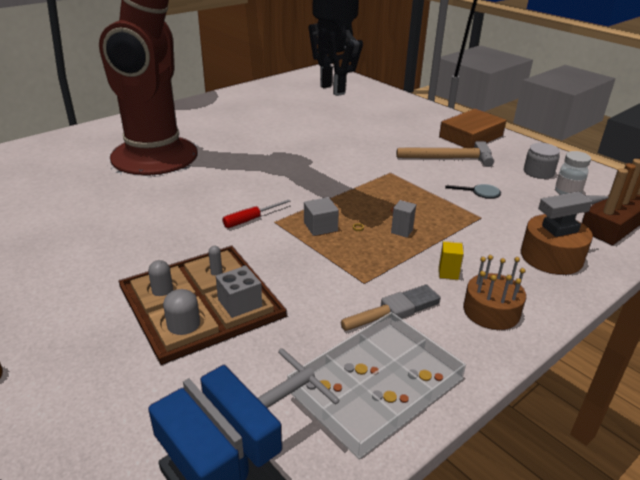

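All four pieces stand upright in their pockets. In the scene view the thick punch is at (181,311), the middle at (160,277), the thin at (215,260) and the dimpled block at (239,291). Every foot reached the same floor height, and the plain block (321,216) and stake (403,218) are untouched.

```bash
python3 -c "
from workcell import robot
print(robot.hand_in())"
```

```text
the job is handed in; nothing more can be done
None
```

The doming set is in its caddy, with the dimpled block and all three punches each in the matching pocket and the plain block and square stake left in place; the job was handed in at roughly 40 s of the 112 s allowed.

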